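# Press a bearing bush home with a locking clamp, then flick it free

## Task

Use the bench clamp to press the brass bearing bush flush into the silver deck chassis: push the clamp's long handle down until it goes over centre and stays locked by itself, take the hand off it, then press the short release lever (and nothing else) so that the clamp springs open and frees the chassis. Feel for the lock and press gently, never harder than about 25 N on handle or lever, and leave everything else on the counter where it is.

Things in the scene. Friction and masses are not known exactly. Their poses are not given: they have to be found in the camera images.
- clamp: cast aluminium bench clamp, fixed; a silver deck chassis (160 mm wide, 110 mm high) stands upright in it. Origin on the counter below the handle's pivot, z up. The long handle points to its +y, the chassis stands at y = -77 to -117 mm, the release lever points to its +x. The handle pivots about the clamp's x axis 100 mm above the counter; a housing there (40 x 58 mm) is 187 mm high
- handle: long handle: steel bar 14 x 12 mm, rubber grip at its end 62 x 24 x 18 mm. Origin on the pivot, y along the bar. Open it is sprung up 29 degrees above level. Pushed at the grip, the force rises to about 9 to 16 N, then falls away; past centre it drops 7 mm more by itself onto a stiff stop and stays locked. Short of centre it springs back up. Never push it with over 25 N
- handle_pad (a point): middle of the grip's upper face, 135 mm from the pivot along the bar: push down about here. Open it is 173 mm above the counter. A hidden setting makes centre and stop differ every time: locked, the bar lies anywhere from 9 to 26 degrees below level, this point 48 to 88 mm high; feel for it. It swings on an arc: pressing straight down drags on it
- lever: short steel release lever, a rocker whose pin lies along the clamp's y, 69.5 mm up, 30 mm to +x and 33 mm to +y of the clamp's origin (origin on the pin); its nose is under the handle. It springs back when let go. Springy end stop after about 49 mm at the paddle. Never press it with over 25 N
- lever_pad (a point): middle of the top of the lever's paddle (26 x 24 mm): press down here. At rest 92 mm above the counter, 95 mm to the clamp's +x and 33 mm to its +y. With the clamp locked it takes up to about 10 N; somewhere between 7 and 38 mm down (it varies) the handle is tipped back over centre and springs open
- jaw (a point): middle of the front face of the jaw's round foot (20 mm across), 65 mm above the counter, which moves level towards the clamp's -y on to the bush as the handle goes down. In the clamp's frame y = -55 mm when open, -76 mm when clamped on the flush bush
- bush_top (a point): middle of the outer end of the brass bush (18 mm across), lying level in a round boss of the chassis, 65 mm above the counter, facing the jaw. In the clamp's frame it starts at y = -70 to -74 mm (3 to 6 mm proud); flush it is at y = -76.5 mm
- window: clear acrylic tape window, 60 x 95 x 9 mm, lying flat; a bystander, origin at the centre of its underside, not to be moved
- gauge: brass head-height gauge, 30 x 40 mm foot, 32 mm high; a bystander, origin at the centre of its underside, not to be moved
- motor: black round reel motor, 36 mm across, 37 mm high; a bystander, origin at the centre of its underside, not to be moved
- roller: small rubber pinch roller, 15 mm across, 16 mm high, standing; a bystander, origin at the centre of its underside, not to be moved
- cassette: grey cassette, 64 x 100 x 12 mm, lying flat; a bystander, origin at the centre of its underside, not to be moved
- driver_grip (a point): the grip of a screwdriver, 160 mm long, lying; a bystander, not to be moved
- tray: grey divided parts tray, 100 x 130 x 28 mm; a bystander, origin at the centre of its underside, not to be moved

How it is judged:
By the outcome, as a careful person would: the job done as asked, in the order asked, and still so for the second after the job is handed in, with the robot touching nothing.
It also fails if it takes over 72 s, if anything falls off the work surface, if the arm or the gripper's body presses on something with over 40 N, if the wrist force passes 120 N, or if a joint passes its speed limit or range.

## Robot

A 7-joint arm with a two-finger parallel gripper is mounted at the origin on the work surface. World frame = base frame: x ahead of the robot, y to its left, z up, the work surface at z = 0. Lengths are in mm, angles in rad, forces in N, time in s.
With the tool pointing down it reaches from about 425 to 925 mm from the base axis. Payload 6.8 kg.
Tool frame: the origin (TCP) lies between the finger pads; the fingertips stand 11 mm ahead of it and the grasp point (between the pads) lies 8 mm behind it; z points along the fingers, x is the direction in which the jaws open and shut, and the axes are right-handed (so a half turn about z gives the same grasp; the last joint's range is limited). The gripper opens to 88 mm and grips with 3 to 60 N. Pads are 20 mm wide; open, the fingers measure 115 mm over their backs; the gripper's body (75 mm by 178 mm) begins 61 mm behind the grasp point.
Start: joints at [-1.368, 0.477, 0.022, 1.555, -0.011, 1.109, -0.083], TCP at [206.425, 642.679, 233.664] pointing down, gripper open.
Joint ranges: [-2.96, 2.96], [-0.34, 2.1], [-1.41, 1.46], [0.24, 2.44], [-1.37, 4.51], [0.17, 1.92], [-2.96, 2.96]. Speed limits (rad/s): [2.39, 2.39, 3.14, 3.14, 3.14, 3.14, 3.14].

## Interface

Orientations are given as a rotation vector (axis times angle).
In Python, from cell import * gives the robot as it stands. The module is installed in compiled form; this text tells all that it offers.
- The arm moves only by the tool move_arm, never from a script. Its argument "commands" is a list of rows, each a list of 4 numbers: the shift along the tool's x, y, z each as a share of 0.1 m, from -1 to 1, then the turn about the tool's z as a share of 180 degrees, from -1 to 1. In form: [[x, y, z, spin], ...]. A call has 1 to 20 rows; each row is the pose to reach, as a shift and turn from the pose commanded when the call began, along the tool's axes at that moment, turning the shorter way round; what a row does not reach only later rows make up. A row lasts 1/10 s, in which the tool goes at most 50 mm and 8.59 degrees, less where a joint would pass 70% of its speed; a pose out of reach is approached as far as the arm can. A call with a number of a shift or a turn outside -1 to 1 is refused whole. A call with a gripper value outside its range is refused whole. "fingers" is the gripper's target within -1 to 1 (shut at 1, half-way at 0, fully open at -1), set as the call begins (left out, the last holds). The fingers move at their own pace and stop on an object; "force" is the grip in N (left out, the last holds). Time passes only in rows, so rows that repeat a pose let the fingers close. It gives the time, the measured TCP pose, the force and the opening at its end, in the units of the state.
- get_obs(): the state, without advancing time (a new reading comes with each control period).
- read_camera(name): name is "scene" or "top"; returns (picture, depth): 480x640x3 uint8, blue, green, red; 480x640 float32, mm along the optical axis (not along the pixel's ray), 0 where there is no reading.
- get_calibration(name): a dict with "fx", "fy", "cx", "cy" (pixels), "T" (4x4, takes a point from camera to world coordinates). Camera axes: x right, y down, z forward; pixel columns grow to the right and rows downward; lengths in mm; the calibration is good to about 2 mm. A picture is of the moment at which its call begins. get_calibration takes no time and is no camera call.
- sign_off(): hands the job in, once; it reports no verdict.
Trained networks look in the newest picture that a camera, given by its name, has taken for a name from the list of things; names that differ only in an ending like _2 or _b are one class to them, and where a whole thing is asked for, a point or a joint stands for the part that bears it (a point fixed in the world has none). Each returns a list of dicts, best first, with "confidence" (0 to 1); they miss things now and then, are a little off and sometimes report something else, mostly with a low value. They report only what shows in the picture. A call takes as long as a camera call.
- silhouettes(camera, label): "mask" (480x640 bool, what is visible of it) and "centre" ([row, column] in pixels, amid what is visible of it).
The state is a dict: "clock": time; "qpos": joint angles; "qvel": joint speeds; "joint_torque": joint torques, N m; "position": TCP position; "eef_rot": TCP orientation; "force": force on the tool from outside, world axes, zero at the start; "torque": the same for the moment, N m; "grip_width": opening from 0.0 (shut) to 1.0 (fully open).
Only numpy, scipy, OpenCV 4.12 (cv2) and the standard library are available. Lean on these libraries where they do the work, as an engineer would, in place of code of your own. Each camera call takes 0.05 s, during which the arm holds its last target.

## Working session

There is one attempt and no reset: what is moved stays moved. The work goes in short steps, Python scripts to look and compute and a tool call to move; the robot and the scene stay as the last step left them, time stands still between calls to the robot, and variables do not carry over. Pictures are saved under pics/ and viewed, and the job is handed in when it is done.

Besides the shell and the picture viewer there is one more tool, called after ">>>" as name(argument=value, ...) on one line, values as JSON. move_arm: Moves the arm, as the interface text tells. Shift numbers are shares of 0.1 m and turn numbers shares of 180 degrees, none past 1 either way. Its arguments: {"type":"object","properties":{"commands":{"type":"array","items":{"type":"array","items":{"type":"number","minimum":-1,"maximum":1}}},"fingers":{"type":"number"},"force":{"type":"number"}},"required":["commands"]}

```bash
mkdir -p pics; cat > h.py <<'E'
from cell import *
import numpy as np, cv2
from scipy.spatial.transform import Rotation as R
def px2w(cam,dep,r,c):
    k=get_calibration(cam);z=dep[r,c]
    p=np.array([(c-k["cx"])/k["fx"]*z,(r-k["cy"])/k["fy"]*z,z,1]);return (k["T"]@p)[:3]
def cloud(cam,dep):
    k=get_calibration(cam);r,c=np.mgrid[:480,:640]
    P=np.stack([(c-k["cx"])/k["fx"]*dep,(r-k["cy"])/k["fy"]*dep,dep,np.ones_like(dep)],-1)
    return P@np.array(k["T"]).T[:,:3]
E
python3 - <<'E'
from h import *
for n in("scene","top"):
    i,d=read_camera(n);cv2.imwrite(f"pics/{n}0.png",i);np.save(n+"0.npy",d)
    print(n,np.round(get_calibration(n)["T"],3).tolist(),get_calibration(n)["fx"])
    for l in("clamp","handle","lever","handle_pad","lever_pad"):
        s=silhouettes(n,l)
        P=cloud(n,d)
        for q in s[:2]:
            m=q["mask"]&(d>0);print(l,round(q["confidence"],2),np.round(q["centre"]),m.sum(),np.round(np.median(P[m],0)) if m.any() else None)
o=get_obs();print(o)
E
```

```text
scene [[0.57, 0.513, -0.642, 1242.997], [0.821, -0.376, 0.429, -479.0], [-0.021, -0.772, -0.636, 810.944], [0.0, 0.0, 0.0, 1.0]] 533.6285097578741
clamp 0.64 [274. 313.] 6891 [567. -69.  73.]
handle 0.75 [228. 365.] 696 [593.  41. 156.]
lever 0.81 [285. 343.] 251 [621. -40.  82.]
handle_pad 0.89 [229. 366.] 639 [593.  43. 159.]
handle_pad 0.45 [300. 186.] 2797 [ 421. -304.   10.]
lever_pad 0.67 [286. 344.] 255 [640. -42.  89.]
lever_pad 0.31 [349. 298.] 358 [ 669. -180.   25.]
top [[0.015, -0.976, 0.218, 376.692], [-1.0, -0.014, 0.008, -39.345], [-0.005, -0.218, -0.976, 1001.37], [0.0, 0.0, 0.0, 1.0]] 520.4811786658812
clamp 0.65 [355. 349.] 1649 [373. -81.   5.]
clamp 0.57 [263. 346.] 7296 [537. -66.  43.]
handle 0.9 [222. 278.] 820 [589.  52. 166.]
handle 0.22 [266. 346.] 7047 [536. -66.  44.]
lever 0.63 [202. 335.] 253 [644. -45.  91.]
handle_pad 0.55 [219. 273.] 905 [589.  53. 164.]
handle_pad 0.34 [291. 273.] 350 [487.  71.   9.]
lever_pad 0.75 [202. 334.] 309 [643. -45.  90.]
{'clock': 0.6, 'qpos': array([-1.36810689,  0.47701969,  0.02240023,  1.55539624, -0.01149848,
        1.10929063, -0.083108  ]), 'qvel': array([ 0.00010728, -0.00111222,  0.00049709,  0.0014058 ,  0.00109694,
        0.00119783,  0.00213465]), 'joint_torque': array([-1.33299163e-04, -5.82405460e+01,  1.53192803e+00, -2.72820514e+01,
       -5.44615660e-02,  1.01064710e-02,  3.92237462e-05]), 'position': array([206.42210773, 642.6838465 , 233.65229197]), 'eef_rot': array([-2.53849853e+00, -1.85081447e+00, -5.62603386e-06]), 'force': array([ 0.82437618, -0.18706437,  0.25419997]), 'torque': array([-0.0094671 , -0.01219447,  0.04545836]), 'grip_width': 0.9992450275499272}
```

View pics/scene0.png

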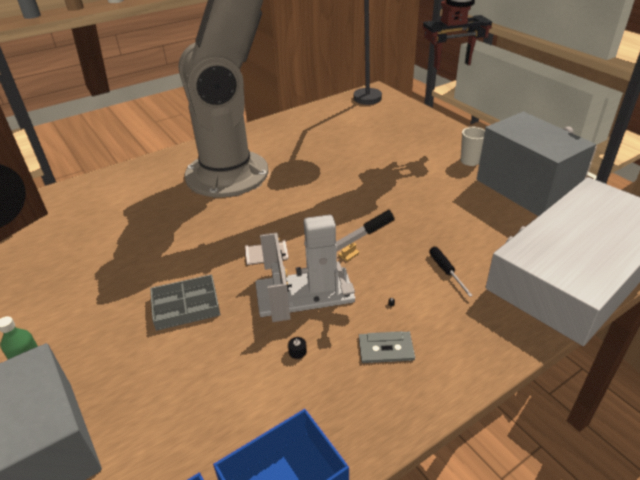

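View pics/top0.png

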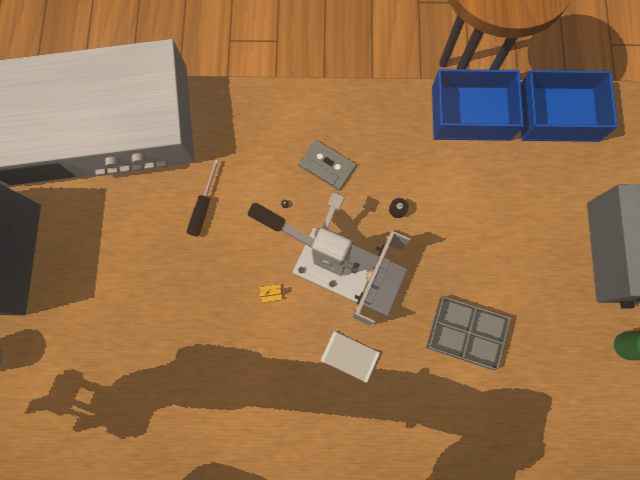

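```bash
python3 - <<'E'
from h import *
i=cv2.imread("pics/top0.png");d=np.load("top0.npy");P=cloud("top",d)
reg=(np.hypot(P[...,0]-540,P[...,1]+60)<200)&(d>0)
# housing top
m=reg&(abs(P[...,2]-187)<6)
Q=P[m][:,:2].astype(np.float32);print("housing",len(Q),cv2.minAreaRect(Q),np.median(P[m],0))
m[:]&=True
# base / counter
c=reg&(P[...,2]>-10)&(P[...,2]<8);print("counter z",np.median(P[c][:,2]))
for n,l in(("top","handle"),("top","lever_pad"),("scene","lever_pad"),("scene","handle")):
    read=read_camera(n);dd=read[1];PP=cloud(n,dd)
    s=silhouettes(n,l)[0]
    k=s["mask"]&(dd>0);
    k=cv2.erode(k.astype(np.uint8),np.ones((3,3)))>0
    q=PP[k]; 
    if l=="handle":
        q=q[(q[:,2]>120)&(q[:,2]<190)]
        z=q[:,2];A=np.c_[np.ones(len(z)),z-165]
        s0=np.linalg.svd(q-q.mean(0),full_matrices=False)[2][0]; print(n,l,len(q),q.mean(0),s0,np.degrees(np.arctan2(s0[1],s0[0])),np.degrees(np.arcsin(s0[2])),q.min(0),q.max(0))
    else:
        q=q[(q[:,2]>80)&(q[:,2]<100)];print(n,l,len(q),q.mean(0),np.median(q,0),cv2.minAreaRect(q[:,:2].astype(np.float32)))
# chassis top edge z~110
m=reg&(abs(P[...,2]-110)<4)&(P[...,1]<-90);Q=P[m];print(len(Q),cv2.minAreaRect(Q[:,:2].astype(np.float32)))
cv2.imwrite("pics/crop0.png",cv2.resize(i[170:340,230:430],None,fx=4,fy=3.5,interpolation=cv2.INTER_CUBIC)[:600])
E
```

```text
housing 977 ((573.2979125976562, 10.379257202148438), (174.71725463867188, 40.02217483520508), 65.91973876953125) [551.29035755 -38.79670121 186.1254209 ]
counter z -0.048606220184638005
top handle 619 [587.75379035  47.40088891 162.3947975 ] [-0.33566211 -0.78914523 -0.51437414] -113.04242516007388 -30.955630636934814 [560.717837    -7.547271   125.00874997] [612.19458467  90.87935233 189.7947423 ]
top lever_pad 147 [647.19224649 -48.81691729  91.44661644] [648.15927586 -48.28436759  92.02354052] ((644.1376342773438, -47.15172576904297), (19.634052276611328, 35.579410552978516), 68.06159973144531)
scene lever_pad 99 [652.65897076 -53.317581    91.98752486] [652.3087526  -53.43822017  91.97973607] ((652.4700317382812, -52.831687927246094), (19.315095901489258, 27.726680755615234), 65.32276916503906)
scene handle 479 [595.74048693  41.48518055 158.43817084] [-0.38020319 -0.77432267 -0.50583588] -116.15168004370925 -30.38685562837514 [564.92350428 -13.28802183 120.44860204] [620.47539124  83.02436273 186.60844624]
370 ((511.24609375, -131.81100463867188), (35.311397552490234, 161.25250244140625), 66.78862762451172)
```

View pics/crop0.png

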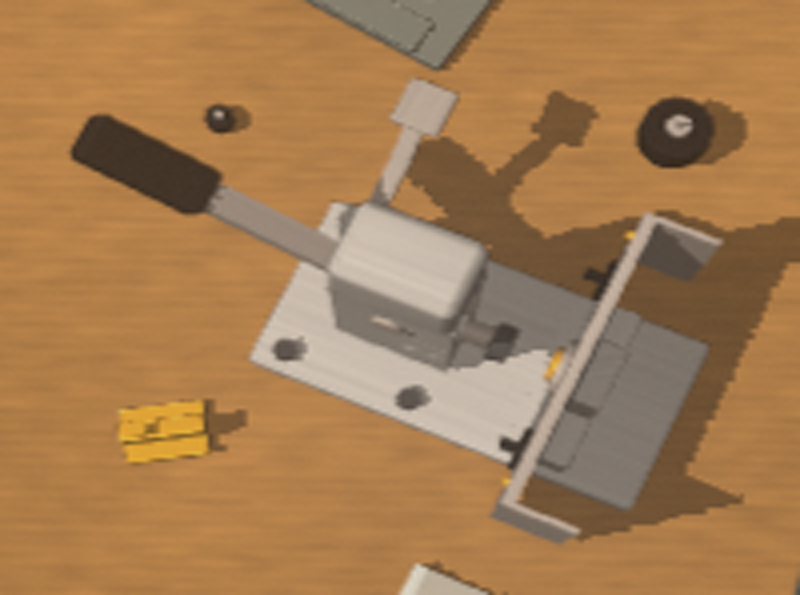

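>>> move_arm(commands=[[-0.1,0.13,0,0],[-0.3,0.38,0,0],[-0.5,0.63,0,0],[-0.7,0.88,0,0],[-0.79,1.0,0,0]], fingers=1, force=20)

```text
clock: 1.5
position: [280.6, 533.2, 233.9]
eef_rot: [2.541, 1.844, 0.0]
force: [0.8, 0.2, 0.2]
grip_width: 0.583
```

>>> move_arm(commands=[[-0.2,0.25,0,0],[-0.4,0.5,0,0],[-0.6,0.75,0,0],[-0.79,1.0,0,0]])

```text
clock: 1.9
position: [349.0, 429.9, 233.8]
eef_rot: [-2.538, -1.851, -0.0]
force: [0.8, 0.8, -0.1]
grip_width: 0.219
```

>>> move_arm(commands=[[-0.2,0.25,0,0],[-0.4,0.5,0,0],[-0.6,0.75,0,0],[-0.79,1.0,0,0]])

```text
clock: 2.3
position: [420.1, 324.2, 233.9]
eef_rot: [-2.538, -1.851, -0.001]
force: [0.7, -0.6, -0.4]
grip_width: 0.004
```

>>> move_arm(commands=[[-0.2,0.25,0,0],[-0.4,0.5,0,0],[-0.6,0.75,0,0],[-0.79,1.0,0,0]])

```text
clock: 2.7
position: [491.2, 218.4, 233.9]
eef_rot: [-2.538, -1.851, -0.001]
force: [0.3, 0.2, -0.5]
grip_width: 0.005
```

>>> move_arm(commands=[[-0.2,0.25,0,0],[-0.4,0.5,0,0],[-0.59,0.74,0,0]])

```text
clock: 3.0
position: [543.7, 139.5, 233.8]
eef_rot: [-2.538, -1.851, -0.001]
force: [0.5, 0.2, -0.4]
grip_width: 0.005
```

>>> move_arm(commands=[[-0.2,0.25,0,0.04],[-0.4,0.5,0,0.08],[-0.5,0.63,0,0.12],[-0.59,0.74,0,0.16],[-0.59,0.74,0,0.2],[-0.59,0.74,0,0.24],[-0.59,0.74,0,0.28],[-0.59,0.74,0,0.32],[-0.59,0.74,0,0.36],[-0.59,0.74,0,0.4],[-0.59,0.74,0,0.44],[-0.59,0.74,0,0.48],[-0.59,0.74,0,0.52],[-0.59,0.74,0,0.532],[-0.59,0.74,0,0.532]])

```text
clock: 4.5
position: [595.4, 62.2, 233.6]
eef_rot: [-3.075, 0.641, -0.0]
force: [0.0, -0.9, -0.6]
grip_width: 0.003
```

```bash
python3 - <<'E'
from h import *
o=get_obs();print(o["position"],R.from_rotvec(o["eef_rot"]).as_matrix().round(3).tolist(),o["qpos"].round(2),o["force"])
for n in("scene","top"):
    i,d=read_camera(n);cv2.imwrite(f"pics/{n}1.png",cv2.resize(i[150:350,200:440],None,fx=3,fy=3))
E
```

```text
[595.40622712  62.18361899 233.6297105 ] [[0.917, -0.399, 0.0], [-0.399, -0.917, 0.0], [-0.0, -0.0, -1.0]] [-0.71  0.41  0.66  1.78 -0.28  1.05 -0.36] [ 0.03146725 -0.94712404 -0.59461989]
```

View pics/scene1.png

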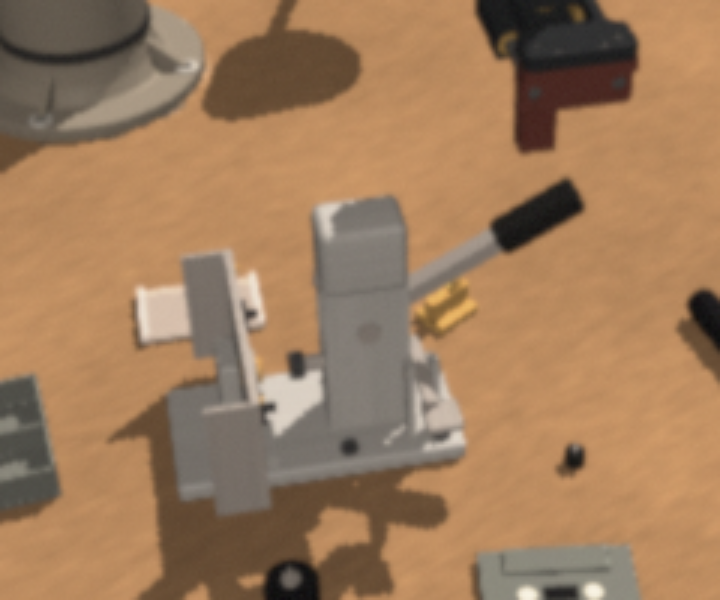

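>>> move_arm(commands=[[0,0,0.15,0],[0,0,0.3,0],[0,0,0.38,0],[0,0,0.4,0]])

```text
clock: 5.0
position: [594.3, 61.7, 191.7]
eef_rot: [3.074, -0.641, -0.004]
force: [0.1, 0.3, 0.5]
grip_width: 0.006
```

>>> move_arm(commands=[[0,0,0.03,0],[0,0,0.06,0]])

```text
clock: 5.2
position: [595.8, 61.9, 187.8]
eef_rot: [-3.075, 0.642, -0.001]
force: [-1.2, -0.7, 1.1]
grip_width: 0.008
```

>>> move_arm(commands=[[0,0,0.03,0],[0,-0.01,0.06,0],[0,-0.01,0.06,0]])

```text
clock: 5.5
position: [595.9, 63.0, 181.5]
eef_rot: [3.075, -0.641, 0.0]
force: [-0.4, -1.2, 1.3]
grip_width: 0.003
```

>>> move_arm(commands=[[0,-0.014,0.03,0],[0,-0.028,0.06,0],[0,-0.045,0.1,0]])

```text
clock: 5.8
position: [597.9, 67.2, 171.6]
eef_rot: [-3.075, 0.641, -0.001]
force: [0.8, 0.5, 0.6]
grip_width: 0.001
```

>>> move_arm(commands=[[0,-0.014,0.03,0],[0,-0.028,0.06,0],[0,-0.04,0.1,0]])

```text
clock: 6.1
position: [599.4, 70.8, 161.5]
eef_rot: [-3.075, 0.641, -0.0]
force: [-0.2, 0.3, 1.4]
grip_width: 0.004
```

```bash
python3 - <<'E'
from h import *
o=get_obs();print(o["position"],o["force"])
for n in("scene","top"):
    i,d=read_camera(n);cv2.imwrite(f"pics/{n}2.png",cv2.resize(i[150:350,240:440],None,fx=3,fy=3))
E
```

```text
[599.40226177  70.76210707 161.45842182] [-0.1796819   0.3443822   1.36611464]
```

View pics/scene2.png

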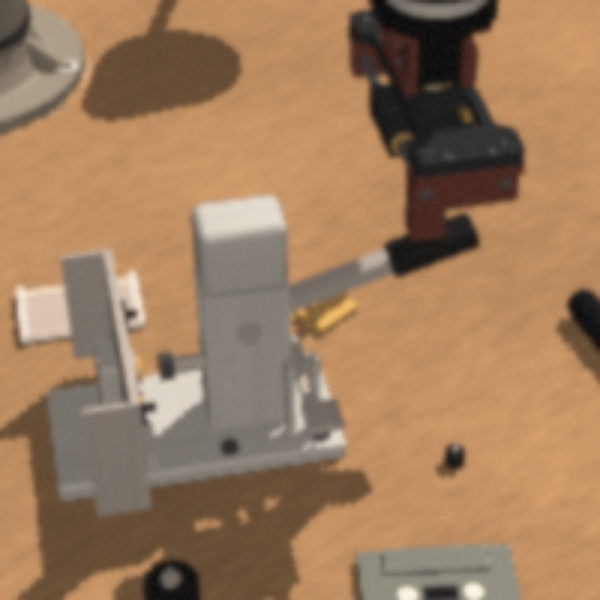

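>>> move_arm(commands=[[0,-0.014,0.03,0],[0,-0.025,0.06,0],[0,-0.038,0.1,0]])

```text
clock: 6.5
position: [600.6, 73.8, 151.4]
eef_rot: [3.075, -0.642, -0.0]
force: [0.0, -1.3, 1.0]
grip_width: 0.008
```

>>> move_arm(commands=[[0,-0.01,0.03,0],[0,-0.018,0.06,0],[0,-0.028,0.1,0]])

```text
clock: 6.8
position: [601.8, 76.6, 141.4]
eef_rot: [3.075, -0.642, -0.0]
force: [-1.2, 0.2, 0.9]
grip_width: 0.005
```

>>> move_arm(commands=[[0,-0.006,0.03,0],[0,-0.012,0.06,0],[0,-0.02,0.1,0]])

```text
clock: 7.1
position: [602.7, 78.5, 131.5]
eef_rot: [-3.075, 0.642, -0.0]
force: [-1.9, -2.2, 1.0]
grip_width: 0.005
```

>>> move_arm(commands=[[0,-0.004,0.03,0],[0,-0.008,0.06,0],[0,-0.012,0.1,0]])

```text
clock: 7.4
position: [603.2, 79.6, 121.5]
eef_rot: [-3.075, 0.642, -0.0]
force: [0.2, -1.0, 1.7]
grip_width: 0.004
```

>>> move_arm(commands=[[0,0,0.025,0],[0,-0.002,0.05,0],[0,-0.002,0.05,0]])

```text
clock: 7.7
position: [603.2, 79.9, 116.4]
eef_rot: [-3.075, 0.641, 0.0]
force: [1.0, -0.5, 1.6]
grip_width: 0.008
```

>>> move_arm(commands=[[0,0,0.02,0],[0,-0.001,0.04,0]])

```text
clock: 7.9
position: [603.5, 79.8, 112.9]
eef_rot: [-3.075, 0.642, -0.001]
force: [-0.3, -0.0, 6.2]
grip_width: 0.005
```

>>> move_arm(commands=[[0,0,0.02,0],[0,0,0.04,0]])

```text
clock: 8.1
position: [603.9, 79.7, 109.5]
eef_rot: [-3.075, 0.642, -0.002]
force: [-1.5, -0.2, 10.3]
grip_width: 0.01
```

>>> move_arm(commands=[[0,0,0.015,0],[0,0,0.03,0]])

```text
clock: 8.3
position: [604.0, 79.6, 106.9]
eef_rot: [-3.074, 0.642, -0.002]
force: [-2.7, -1.3, 12.2]
grip_width: 0.005
```

>>> move_arm(commands=[[0,0,0.01,0],[0,0,0.02,0]])

```text
clock: 8.5
position: [604.1, 79.5, 105.1]
eef_rot: [-3.074, 0.642, -0.002]
force: [-3.4, -1.1, 13.4]
grip_width: 0.005
```

>>> move_arm(commands=[[0,0,0.01,0],[0,0,0.02,0]])

```text
clock: 8.7
position: [604.1, 79.4, 103.2]
eef_rot: [-3.074, 0.642, -0.002]
force: [-3.3, -1.1, 14.9]
grip_width: 0.006
```

>>> move_arm(commands=[[0,0.001,0.01,0],[0,0.001,0.02,0]])

```text
clock: 8.9
position: [604.1, 79.3, 101.3]
eef_rot: [-3.074, 0.642, -0.002]
force: [-3.5, -2.1, 15.0]
grip_width: 0.006
```

>>> move_arm(commands=[[0,0.001,0.01,0],[0,0.001,0.02,0]])

```text
clock: 9.1
position: [604.1, 79.1, 99.3]
eef_rot: [-3.074, 0.642, -0.002]
force: [-3.3, -1.8, 14.0]
grip_width: 0.001
```

>>> move_arm(commands=[[0,0.001,0.01,0],[0,0.002,0.02,0]])

```text
clock: 9.3
position: [604.1, 78.9, 97.4]
eef_rot: [-3.074, 0.642, -0.003]
force: [-3.8, -1.5, 13.9]
grip_width: 0.005
```

>>> move_arm(commands=[[0,0.001,0.01,0],[0,0.002,0.02,0]])

```text
clock: 9.5
position: [603.9, 78.7, 95.4]
eef_rot: [-3.074, 0.642, -0.003]
force: [-3.6, -1.7, 14.6]
grip_width: 0.006
```

>>> move_arm(commands=[[0,0.001,0.01,0],[0,0.002,0.02,0]])

```text
clock: 9.7
position: [603.7, 78.5, 93.2]
eef_rot: [-3.074, 0.642, -0.002]
force: [-4.7, -0.6, 14.2]
grip_width: 0.008
```

>>> move_arm(commands=[[0,0.001,0.01,0],[0,0.002,0.02,0]])

```text
clock: 9.9
position: [603.6, 78.3, 91.1]
eef_rot: [-3.075, 0.642, -0.002]
force: [-2.7, -2.5, 11.9]
grip_width: 0.004
```

>>> move_arm(commands=[[0,0.002,0.01,0],[0,0.003,0.02,0]])

```text
clock: 10.1
position: [603.3, 78.0, 88.9]
eef_rot: [-3.075, 0.643, -0.002]
force: [-3.0, -0.5, 11.0]
grip_width: 0.011
```

>>> move_arm(commands=[[0,0.002,0.01,0],[0,0.003,0.02,0]])

```text
clock: 10.3
position: [603.1, 77.7, 86.7]
eef_rot: [-3.075, 0.643, -0.001]
force: [-2.4, -2.4, 9.9]
grip_width: 0.007
```

>>> move_arm(commands=[[0,0.002,0.01,0],[0,0.004,0.02,0]])

```text
clock: 10.5
position: [602.8, 77.4, 84.4]
eef_rot: [-3.075, 0.642, -0.001]
force: [-1.7, -1.8, 7.6]
grip_width: 0.004
```

>>> move_arm(commands=[[0,0.002,0.01,0],[0,0.004,0.02,0]])

```text
clock: 10.7
position: [602.5, 77.0, 82.2]
eef_rot: [3.075, -0.642, 0.001]
force: [-1.2, -1.1, 6.1]
grip_width: 0.005
```

>>> move_arm(commands=[[0,0.002,0.01,0],[0,0.004,0.02,0]])

```text
clock: 10.9
position: [602.3, 76.9, 79.9]
eef_rot: [3.075, -0.642, 0.001]
force: [0.2, -0.8, 4.1]
grip_width: 0.005
```

>>> move_arm(commands=[[0,0.002,0.01,0],[0,0.004,0.02,0]])

```text
clock: 11.1
position: [602.1, 77.0, 77.5]
eef_rot: [-3.075, 0.642, -0.0]
force: [0.5, -1.0, 1.6]
grip_width: 0.007
```

>>> move_arm(commands=[[0,0.002,0.01,0],[0,0.004,0.015,0]])

```text
clock: 11.3
position: [601.5, 76.9, 75.7]
eef_rot: [-3.075, 0.641, 0.001]
force: [0.3, 0.5, 0.1]
grip_width: 0.004
```

>>> move_arm(commands=[[0,0.003,0.015,0],[0,0.003,0.015,0],[0,0.003,0.015,0]])

```text
clock: 11.6
position: [601.8, 76.6, 74.8]
eef_rot: [-3.075, 0.641, -0.0]
force: [0.3, 0.8, 3.5]
grip_width: 0.007
```

```bash
python3 - <<'E'
from h import *
o=get_obs();print(o["position"],o["force"])
for n in("scene",):
    i,d=read_camera(n);cv2.imwrite(f"pics/{n}3.png",cv2.resize(i[150:350,240:440],None,fx=3,fy=3))
E
```

```text
[601.84406403  76.58125597  74.82432613] [0.30832697 0.81477548 3.51515851]
```

View pics/scene3.png

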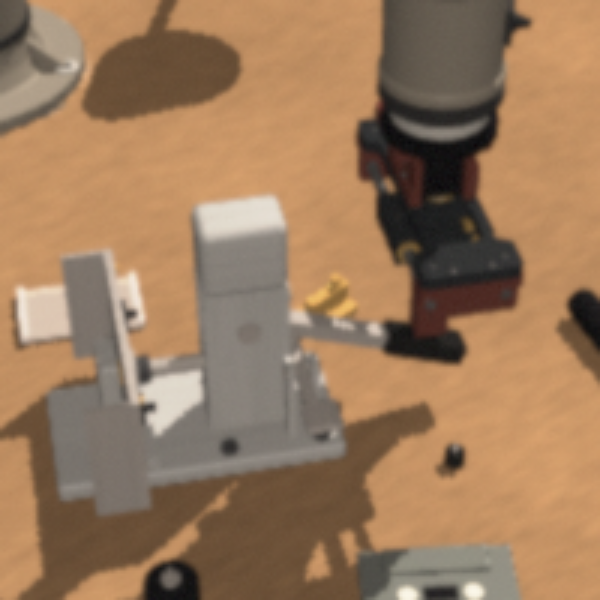

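>>> move_arm(commands=[[0,0,0.006,0],[0,0,0.006,0]])

```text
clock: 11.85
position: [602.0, 76.4, 74.4]
eef_rot: [-3.075, 0.642, -0.001]
force: [-1.3, 1.2, 6.5]
grip_width: 0.005
```

>>> move_arm(commands=[[0,0,0.004,0],[0,0,0.004,0]])

```text
clock: 12.05
position: [602.0, 76.4, 74.2]
eef_rot: [-3.075, 0.641, -0.001]
force: [-1.8, 0.3, 7.8]
grip_width: 0.003
```

>>> move_arm(commands=[[0,0,-0.02,0],[0,0,-0.04,0],[0,0,-0.06,0],[0,0,-0.06,0]])

```text
clock: 12.45
position: [601.7, 76.1, 79.7]
eef_rot: [3.075, -0.642, 0.0]
force: [0.5, -0.5, -0.5]
grip_width: 0.005
```

>>> move_arm(commands=[[0,0,-0.1,0],[0,0,-0.2,0],[0,0,-0.3,0],[0,0,-0.3,0]])

```text
clock: 12.85
position: [603.0, 76.3, 111.7]
eef_rot: [-3.074, 0.641, -0.005]
force: [-0.2, -0.7, 0.6]
grip_width: 0.01
```

```bash
python3 - <<'E'
from h import *
o=get_obs();print(o["position"],o["force"])
for n in("scene","top"):
    i,d=read_camera(n);cv2.imwrite(f"pics/{n}4.png",cv2.resize(i[150:350,240:440],None,fx=3,fy=3))
    P=cloud(n,d);s=silhouettes(n,"handle")
    if n=="top": s=[]
    for q in s[:1]:
        m=q["mask"]&(d>0);p=P[m];print(q["confidence"],p.mean(0),p.min(0),p.max(0))
        y=(p[:,0]-550)*.399+(p[:,1]+43)*.917
        for a in range(30,170,15):
            t=p[abs(y-a)<7.5]; print(a,len(t),t[:,2].max() if len(t) else None)
E
```

```text
[602.95991592  76.31781219 111.66542682] [-0.22999641 -0.72133732  0.58500194]
0.89 [595.87400722  44.6062537   66.1464514 ] [563.55499423 -15.65428777  35.27132044] [625.08641346 100.70534931  94.56990462]
30 16 94.56990461755959
45 59 93.09373972435014
60 58 86.8233841175163
75 60 81.95663482121915
90 61 74.64873511684755
105 78 71.88590607610331
120 82 66.04158961576036
135 82 61.31902132556627
150 62 55.866723821300866
165 0 None
```

View pics/scene4.png

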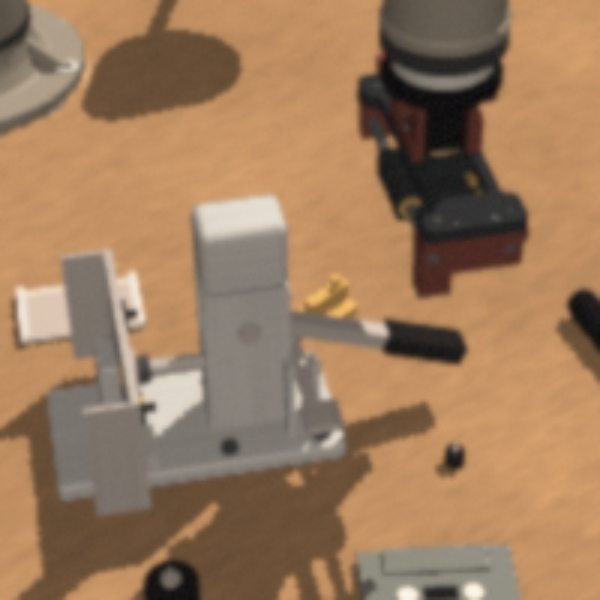

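>>> move_arm(commands=[[0,0,-0.3,0],[0,0,-0.6,0],[0,0,-0.9,0],[0,0,-1.0,0]])

```text
clock: 13.45
position: [603.0, 76.2, 212.2]
eef_rot: [-3.074, 0.642, -0.005]
force: [-0.6, -0.3, 0.0]
grip_width: 0.002
```

>>> move_arm(commands=[[0.2,0.2,0,-0.04],[0.5,0.5,0,-0.08],[0.8,0.8,0,-0.12],[0.94,0.975,0,-0.16],[0.94,0.975,0,-0.2],[0.94,0.975,0,-0.24],[0.94,0.975,0,-0.28],[0.94,0.975,0,-0.32],[0.94,0.975,0,-0.36],[0.94,0.975,0,-0.4],[0.94,0.975,0,-0.44],[0.94,0.975,0,-0.48],[0.94,0.975,0,-0.5],[0.94,0.975,0,-0.5]])

```text
clock: 14.85
position: [648.3, -50.7, 208.4]
eef_rot: [-2.627, -1.721, 0.002]
force: [0.5, 0.2, -0.0]
grip_width: 0.008
```

```bash
python3 - <<'E'
from h import *
o=get_obs();print(o["position"],R.from_rotvec(o["eef_rot"]).as_matrix().round(3).tolist(),o["force"])
for n in("scene","top"):
    i,d=read_camera(n);cv2.imwrite(f"pics/{n}5.png",cv2.resize(i[150:350,240:440],None,fx=3,fy=3))
    P=cloud(n,d)
    for q in silhouettes(n,"lever_pad")[:2]:
        m=q["mask"]&(d>0);p=P[m];p=p[(p[:,2]>86)&(p[:,2]<98)];print(n,q["confidence"],q["centre"],len(p),np.median(p,0) if len(p) else 0)
E
```

```text
[648.27246066 -50.69434505 208.37041777] [[0.4, 0.917, -0.002], [0.917, -0.4, 0.0], [-0.0, -0.002, -1.0]] [ 0.53975985  0.20628024 -0.00822158]
scene 0.8 [285.0, 341.7] 129 [653.09226807 -54.0191138   91.67984641]
```

View pics/scene5.png

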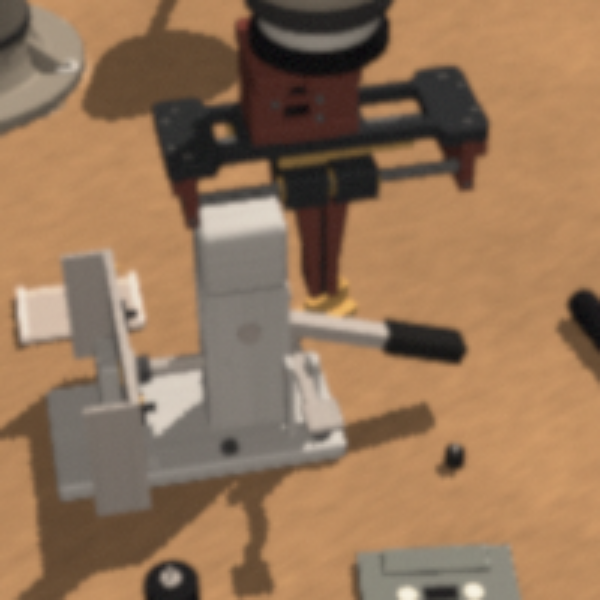

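>>> move_arm(commands=[[0,0.02,0.3,0],[0,0.02,0.6,0],[0,0.02,0.8,0],[0,0.02,0.9,0],[0,0.02,0.94,0]])

```text
clock: 15.55
position: [650.3, -51.4, 114.7]
eef_rot: [-2.628, -1.72, 0.002]
force: [0.4, -0.8, -0.3]
grip_width: 0.005
```

>>> move_arm(commands=[[0,0,0.03,0],[0,0,0.05,0],[0,0,0.05,0]])

```text
clock: 15.85
position: [651.2, -51.5, 111.3]
eef_rot: [2.628, 1.721, 0.002]
force: [-0.7, 1.1, -0.2]
grip_width: 0.008
```

```bash
python3 - <<'E'
from h import *
o=get_obs();print(o["position"],o["force"])
for n in("scene","top"):
    i,d=read_camera(n);cv2.imwrite(f"pics/{n}6.png",cv2.resize(i[150:350,240:440],None,fx=3,fy=3))
E
```

```text
[651.16735166 -51.48096651 111.32506178] [-0.70437136  1.06463949 -0.2266    ]
```

View pics/scene6.png

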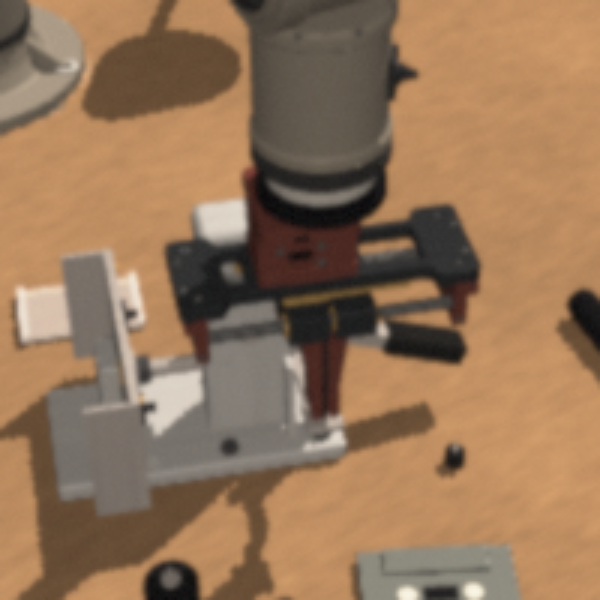

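>>> move_arm(commands=[[0,0,0.03,0],[0,0,0.06,0],[0,0,0.08,0]])

```text
clock: 16.25
position: [651.1, -51.6, 102.7]
eef_rot: [2.628, 1.721, 0.001]
force: [1.1, 0.1, 2.3]
grip_width: 0.002
```

>>> move_arm(commands=[[0,0,0.015,0],[0,0,0.03,0],[0,0,0.03,0]])

```text
clock: 16.55
position: [651.0, -51.6, 99.7]
eef_rot: [2.628, 1.721, 0.001]
force: [1.0, -1.1, 1.4]
grip_width: 0.005
```

>>> move_arm(commands=[[0,0,0.015,0],[0,0,0.03,0],[0,0,0.03,0]])

```text
clock: 16.85
position: [651.0, -51.5, 96.6]
eef_rot: [2.628, 1.721, 0.001]
force: [1.9, -1.8, 2.3]
grip_width: 0.005
```

>>> move_arm(commands=[[0,0,0.015,0],[0,0,0.03,0],[0,0,0.03,0]])

```text
clock: 17.15
position: [650.6, -51.4, 93.5]
eef_rot: [-2.628, -1.721, 0.0]
force: [1.6, -1.0, 1.7]
grip_width: 0.004
```

>>> move_arm(commands=[[0,0,0.015,0],[0,0,0.03,0],[0,0,0.03,0]])

```text
clock: 17.45
position: [651.1, -51.5, 91.0]
eef_rot: [2.628, 1.721, 0.001]
force: [1.7, -1.2, 5.5]
grip_width: 0.007
```

>>> move_arm(commands=[[0,0,0.015,0],[0,0,0.03,0],[0,0,0.03,0]])

```text
clock: 17.75
position: [651.2, -51.7, 88.1]
eef_rot: [2.628, 1.72, 0.001]
force: [2.7, -1.3, 1.7]
grip_width: 0.006
```

>>> move_arm(commands=[[0,0,0.015,0],[0,0,0.03,0],[0,0,0.03,0]])

```text
clock: 18.05
position: [650.2, -51.3, 84.1]
eef_rot: [-2.627, -1.721, 0.001]
force: [1.5, -1.6, 2.5]
grip_width: 0.004
```

>>> move_arm(commands=[[0,0,0.015,0],[0,0,0.03,0],[0,0,0.03,0]])

```text
clock: 18.35
position: [650.3, -51.3, 81.2]
eef_rot: [-2.628, -1.721, 0.001]
force: [1.1, -0.5, 2.7]
grip_width: 0.002
```

```bash
python3 - <<'E'
from h import *
for n in("scene",):
    i,d=read_camera(n);cv2.imwrite(f"pics/{n}7.png",cv2.resize(i[150:350,240:440],None,fx=3,fy=3))
E
```

```text
(no output)
```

View pics/scene7.png

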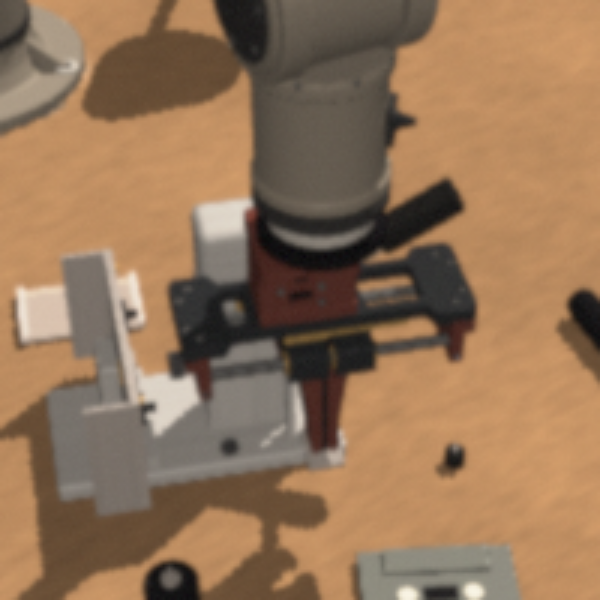

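Grip at about (425, 215) in the crop: the handle has sprung open and the jaw is back. I'm lifting off the lever.

>>> move_arm(commands=[[0,0,-0.05,0],[0,0,-0.1,0],[0,0,-0.2,0],[0,0,-0.35,0],[0,0,-0.6,0],[0,0,-0.9,0],[0,0,-1.0,0]])

```text
clock: 19.1
position: [652.4, -51.8, 185.8]
eef_rot: [2.626, 1.719, 0.007]
force: [0.8, -0.8, 0.4]
grip_width: 0.005
```

>>> move_arm(commands=[[0,0.2,-0.2,0],[0,0.4,-0.4,0],[0,0.6,-0.6,0],[0,0.8,-0.7,0],[0,1.0,-0.7,0],[0,1.0,-0.7,0]])

```text
clock: 19.7
position: [743.4, -92.8, 251.3]
eef_rot: [2.628, 1.719, -0.0]
force: [-0.9, 0.2, -1.1]
grip_width: 0.002
```

```bash
python3 - <<'E'
from h import *
o=get_obs();print(o["clock"],o["position"],o["force"])
for n in("scene","top"):
    i,d=read_camera(n);cv2.imwrite(f"pics/{n}8.png",cv2.resize(i[170:350,200:440],None,fx=3.3,fy=3.3) if n=="scene" else i)
    P=cloud(n,d)
    for l in("handle","bush_top","jaw","lever_pad"):
      for q in silhouettes(n,l)[:1]:
        m=q["mask"]&(d>0);p=P[m]
        y=(p[:,0]-550)*.399+(p[:,1]+43)*.917
        print(n,l,round(q["confidence"],2),q["centre"],len(p),np.median(p,0),"clamp y",np.percentile(y,[5,50,95]))
E
```

```text
19.7 [743.44700144 -92.83154344 251.34966874] [-0.91295522  0.19081629 -1.11282725]
scene handle 0.47 [241.4, 342.1] 198 [577.1948148    1.20968215 131.42880842] clamp y [ 32.13992666  50.64805913 141.24821484]
scene jaw 0.5 [271.5, 298.5] 49 [536.16211059 -90.64711137  69.83720555] clamp y [-53.90762479 -49.49244622 -45.03922561]
scene lever_pad 0.66 [286.1, 341.4] 250 [640.36004283 -43.26015062  88.41327112] clamp y [22.28147439 32.54543702 42.88025805]
```

View pics/scene8.png

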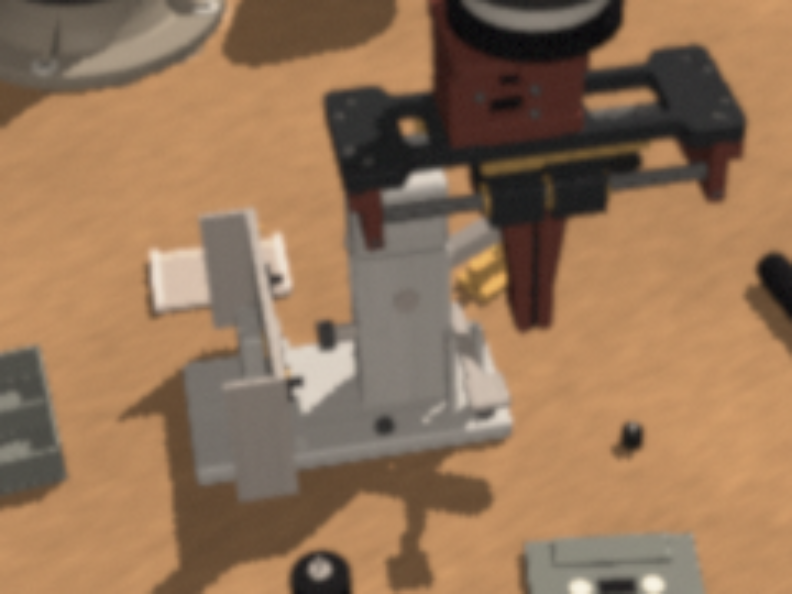

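View pics/top8.png

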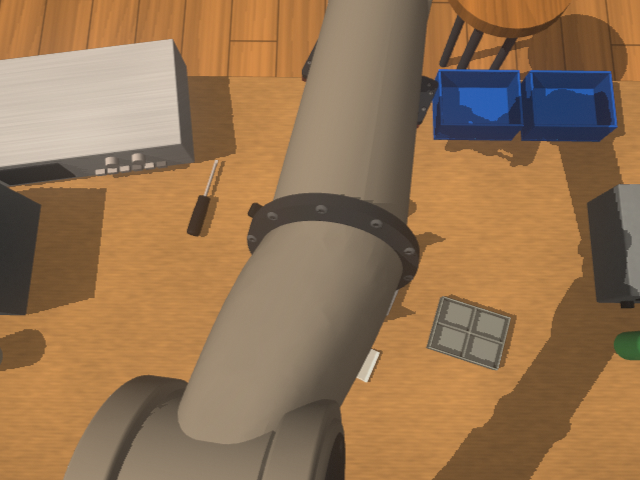

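>>> move_arm(commands=[[-0.2,0,0,0],[-0.5,0,0,0],[-0.8,0,0,0],[-1.0,0,0,0]])

```text
clock: 20.6
position: [700.4, -187.6, 252.0]
eef_rot: [2.63, 1.715, -0.002]
force: [0.6, -0.7, 0.1]
grip_width: 0.004
```

>>> move_arm(commands=[[-0.3,0,0,0],[-0.6,0,0,0],[-0.9,0,0,0],[-1.0,0,0,0]])

```text
clock: 21.0
position: [659.8, -279.9, 252.1]
eef_rot: [2.632, 1.713, -0.003]
force: [-0.4, -0.1, 0.9]
grip_width: 0.01
```

>>> move_arm(commands=[[-0.3,0,0,0],[-0.6,0,0,0],[-0.9,0,0,0],[-1.0,0,0,0]])

```text
clock: 21.4
position: [620.5, -369.7, 251.8]
eef_rot: [2.631, 1.715, -0.002]
force: [0.1, -0.3, -0.3]
grip_width: 0.008
```

```bash
python3 - <<'E'
from h import *
o=get_obs();print(o["clock"],o["position"],o["force"])
a=cv2.imread("pics/top0.png")
i,d=read_camera("top")
cv2.imwrite("pics/top9.png",np.hstack([cv2.resize(t[220:320,310:410],None,fx=4,fy=4,interpolation=cv2.INTER_CUBIC) for t in(a,i)]));cv2.imwrite("pics/top9full.png",i)
P=cloud("top",d)
for l in("handle","bush_top","jaw"):
      for q in silhouettes("top",l)[:1]:
        m=q["mask"]&(d>0);p=P[m]
        y=(p[:,0]-550)*.399+(p[:,1]+43)*.917
        print(l,round(q["confidence"],2),q["centre"],len(p),np.median(p,0),"clamp y",np.percentile(y,[5,50,95]))
E
```

```text
21.4 [ 620.51125672 -369.71318902  251.84907242] [ 0.09434054 -0.28549274 -0.28061377]
handle 0.72 [221.0, 278.8] 870 [587.86164323  49.75603116 163.86019427] clamp y [ 41.39612346 100.09336567 139.94272708]
bush_top 0.72 [224.4, 276.1] 946 [589.21306796  50.11136252 162.92556561] clamp y [ 42.22750811 102.00313452 141.49451604]
jaw 0.59 [267.9, 353.9] 47 [528.68615481 -86.04104659  73.62233135] clamp y [-51.64986751 -47.65970766 -44.22445738]
```

View pics/top9.png

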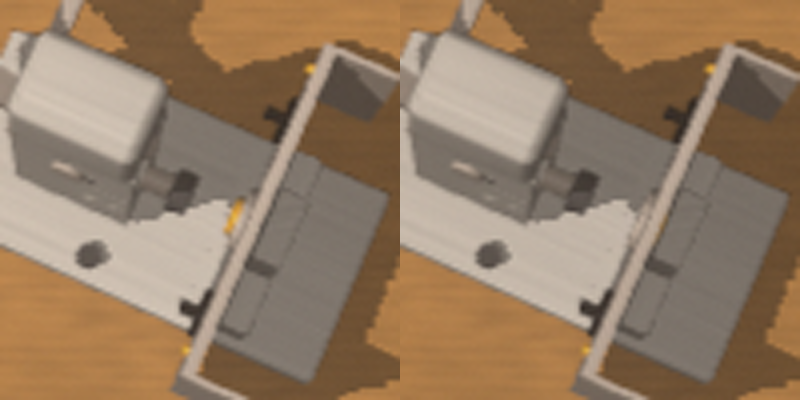

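View pics/top9full.png

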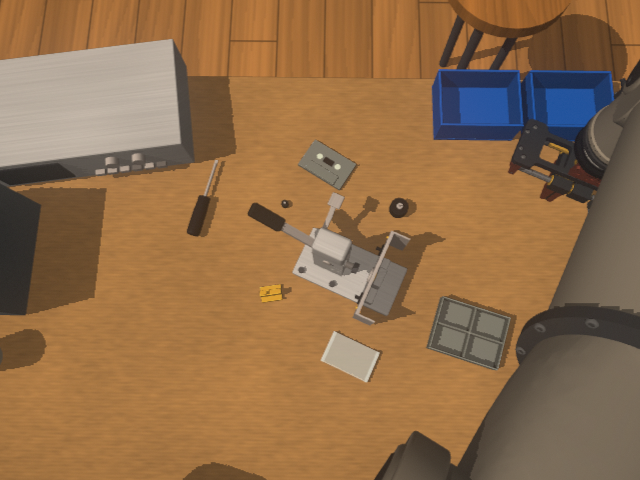

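The before/after crop shows the brass bush, which stuck out at about (235, 215), now level with the boss. The full view shows the handle open at (265, 217), the lever back up at (335, 200), and all bystanders where they were. The arm touches nothing.

```bash
python3 -c "
from cell import *
print(sign_off())"
```

```text
the job is handed in; nothing more can be done
None
```

The brass bush looks pressed flush into the chassis. The clamp then sprang open from the lever alone, and I handed the job in at about 21.5 s of the 72 s allowed.

- **Locking:** I pushed the handle down with closed fingers. The force rose to about 15 N, then fell to about zero with the fingertips roughly 65 mm above the counter. The stop then showed as 8 N of stiff resistance. With the hand lifted off, the handle stayed down at about 20 degrees below level.
- **Releasing:** I pressed only the lever, about 15–20 mm down. The highest reading was 5.5 N before the handle sprang open. These force readings come at the end of each short move, so brief peaks in between were not seen.
- **Final pictures:** The bush no longer stands proud of its boss, the jaw is back, the handle is up and the lever has returned. The other items look unmoved, and the arm is clear with the force reading near zero.
- **Checks that failed or disagreed:**
  - The detector's `bush_top` result was a false hit on the handle, so I judged flushness by eye from before and after pictures and did not measure it.
  - It placed the jaw at y about -48 to -49 mm, against -55 mm expected when open. That detection covered only a few pixels, probably of the jaw's top and side instead of its face.

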